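# Lock the shaker's clamp bar with the ball-lock pin

### The arm

A 6-joint arm with a two-finger parallel gripper is mounted at the origin on a cart in front of the work surface, level with it; the furniture and walls round the work are solid. World frame = base frame: x ahead of the robot, y to its left, z up, the work surface at z = 0. Lengths are in m, angles in rad, forces in N, time in s.
With the tool pointing down it reaches from about 0.35 to 0.775 m from the base axis. Payload 7.3 kg.
Tool frame: the origin (TCP) lies between the finger pads; the fingertips stand env.tips_ahead ahead of it and the grasp point (between the pads) lies 8 mm behind it (env.tips_ahead is the distance from the TCP to the fingertips, in m); z points along the fingers, y is the line along which they close (so a half turn about z gives the same grasp; the last joint's range is limited). The gripper opens to 92 mm and grips with 3 to 60 N. Pads are 19 mm wide; open, the fingers measure 130 mm over their backs; the gripper's body (75 mm by 190 mm) begins 47 mm behind the grasp point.
Start: joints at [1.195, 0.342, 1.524, -0, 1.275, -0.146], TCP at [0.12, 0.511, 0.238] pointing down, gripper open.
Joint ranges: [-2.53, 2.53], [-0.77, 2.02], [0.04, 2.7], [-1, 4.14], [0.28, 2.66], [-3.11, 3.11]. Speed limits (rad/s): [2.57, 2.57, 3.14, 3.14, 3.14, 3.14].

### API

Orientations are given as a rotation vector (axis times angle).
In Python, from cell import env gives the robot as it stands.
- The arm moves only by the shell command python3 -m pendant 'ROWS' [OPENING]. ROWS is JSON, a list of rows, each a list of 4 numbers: the shift along the tool's x, y, z in cm, then the turn about the tool's z in rad. In form: [[tx, ty, tz, roll], ...]. A call has 1 to 12 rows; each row shifts and turns the commanded pose from where the row before left it, along the tool's axes as they then stand; what a row does not reach is not made up. A row lasts 1/10 s, in which the tool goes at most 50 mm and 8.59 degrees, less where a joint would pass 70% of its speed; a pose out of reach is approached as far as the arm can. A call is refused whole if a number of a shift passes 5 or a number of a turn 0.15, either way. A call with a gripper value outside its range is refused whole. OPENING is the finger opening in cm, from 0 to 9.18, set as the call begins (- or left out, the last holds). The fingers move at their own pace and stop on an object; the grip force is fixed at half the most. Time passes only in rows, so rows that do not move let the fingers close. It gives the time, the measured TCP pose, the force, the opening and the grip force at its end, in the units of the state.
- env.get_state(): the state, without advancing time (a new reading comes with each control period).
- env.grab_frame(name): name is "scene" or "top"; returns a dict with "image" (420x560x3 uint8, red, green, blue), "K" (3x3 intrinsics, pixels), "extrinsics" (4x4, takes a point from world to camera coordinates). Camera axes: x right, y down, z forward; pixel columns grow to the right and rows downward; lengths in m; the calibration is good to about 2 mm. A picture is of the moment at which its call begins. There is no depth.
- env.close_job(): hands the job in; it is judged then, once.
The state is a dict: "clock": time; "q": joint angles; "dq": joint speeds; "tau": joint torques, N m; "ee_pos": TCP position; "orientation": TCP orientation; "ft_force": force on the tool from outside, world axes, zero at the start; "moment": the same for the moment, N m; "opening": opening from 0.0 (shut) to 1.0 (fully open); "grasp_force": force on a finger pad.
Only numpy, scipy, OpenCV 4.12 (cv2) and the standard library are available. Lean on these libraries where they do the work, as an engineer would, in place of code of your own. Each camera call takes 0.05 s, during which the arm holds its last target. There are 200 camera calls.

### The job

Make the loaded bench shaker ready to run: swing its clamp bar fully down over the sample bottles, then take the ball-lock pin out of its sloping rest, keep its button squeezed in while you push it through the clevis and the end of the bar as far as its shoulder, and let go so that the button springs out and the pin is locked. Do not force the pin or let it fall or lie on the bench, and leave the sample bottles in their tray and everything else on the bench standing where it is.

Things in the scene. Friction and masses are not known exactly. Their poses are not given: they have to be found in the camera images.
- shaker: Bench shaker, fixed: white housing 250 (x) x 150 (y) mm, aluminium platform on top, 68 mm up. Origin: under its centre on the worktop; x from the clevis end (nearer the robot) to the hinge end, z up. Three brown bottles (caps 154 mm up) stand in its blue tray under the clamp bar. Hinge post at x = +95 mm, 180 mm high.
- clevis (a point): Mid-point of the clevis at the shaker's -x end (x = -95 mm), 165 mm up; axes as the shaker's. Two upright ears, each 8 mm thick, faces at y = +-8 and +-16 mm from here, 30 mm wide in x, tops 17 mm above this point, with 14.5 mm holes (chamfered) on one axis along y through this point. The pin may enter from either side.
- bar_hinge (a point): Point on the clamp bar's hinge axis, which is parallel to the shaker's y; shaker x = +95 mm, 165 mm up.
- clamp_bar (a joint): Angle of the steel clamp bar, rad: 0 = fully down on its stop, level, its drilled end (12 mm thick, hole 15.5 mm) between the ears with all holes in line; grows to 1.0 as its free end swings up. Stiff hinge (0.42 N m friction): the bar, 0.22 kg, stays where it is left.
- bar_knob (a point): Centre of the black ball knob, 28 mm diameter, on top of the clamp bar: 150 mm from the hinge axis along the bar, 32 mm above the bar's mid-plane; 197 mm up when the bar is down. Pushing down on the knob with 3 to 10 N swings the bar down.
- lock_pin: Ball-lock pin, 0.1 to 0.15 kg, 108 mm long. Origin: centre of the front face of its shoulder; x along the pin towards the nose. Shank 12 mm diameter, x 0 to 43 mm, then a tapered nose to 52 mm (6 mm wide at the end). Shoulder 20 mm diameter, x -4 to 0. Neck 13 mm diameter, x -36 to -4 mm. Handle (flange and button) behind, see pin_grip.
- pin_balls (a point): Point on the pin's axis at x = 38 mm. Here two locking balls (35 to 41 mm) stand 3.5 mm out of two sides of the shank along the pin's y, too wide for the holes; they sink flush only while the button is pressed by 5 mm or more.
- pin_grip (a point): Handle's centre on the pin's axis, x = -46 mm; axes as the pin's. Blue round flange 48 mm diameter, x -42 to -36 mm; red round button 40 mm diameter, outer face at x = -56 mm (-50 pressed). Squeeze along the pin: one finger on the button's outer face, the other on the flange's inner face (20 mm apart, 14 pressed), fingertips just clear of the neck.
- pin_mid (a point): Point on the pin's axis 16 mm from the shoulder towards the nose. It lies on the clevis point when the pin is home, its shoulder against an ear; the balls are then just beyond the other ear, with 3 mm play.
- pin_button (a joint): How far the pin's button is pressed, m: 0 = out (balls out), 0.006 = fully in (balls sunk). Spring: 3.6 N to start, 7.2 N fully in; it comes out when let go. A grip of 25 N holds it in firmly.
- pin_rest: The pin's rest, fixed: grey foot 56 x 80 mm, post, and a sloping aluminium block 30 x 30 mm, 32 mm long, with a 14.5 mm bore. Origin: under the foot's centre, z up. The bore rises towards the rest's +y at 30 degrees to the level. At the start the pin sits in it to its shoulder, handle upward; its balls, beyond the lower end, hold it until the button is pressed.
- rest_mouth (a point): Centre of the upper mouth of the sloping bore, 14 mm towards +y from the rest's origin and 95 mm up; axes as the rest's.
- vial_0: One of three brown dropper bottles with black caps in the shaker's tray, 37 mm across, 83 mm tall. Origin: under its centre. Stays in the tray.
- vial_1: One of three brown dropper bottles with black caps in the shaker's tray, 37 mm across, 83 mm tall. Origin: under its centre. Stays in the tray.
- vial_2: One of three brown dropper bottles with black caps in the shaker's tray, 37 mm across, 83 mm tall. Origin: under its centre. Stays in the tray.
- amber_bottle: Brown glass bottle with a white cap, 60 mm across and 135 mm tall, loose. Origin: under its centre. Bystander.
- oil_jar: Clear wide-neck glass sample jar of oil, 67 mm across and 127 mm tall, loose. Origin: under its centre. Bystander.
- red_bulb: Red rubber suction bulb standing on its round end, 65 mm across, 116 mm tall, loose. Origin: under its centre. Bystander.
- meter: Black hand-held meter lying on its back, 110 x 58 x 24 mm, loose. Origin: under its centre. Bystander.
- lab_timer: White lab timer standing on edge, 22 x 66 mm, 62 mm tall, loose. Origin: under its centre. Bystander.
- calculator: Grey desk calculator lying flat, 120 x 70 x 13 mm, loose. Origin: under its centre. Bystander.
- stop_watch: White stopwatch lying face up, 74 x 53 x 15 mm, loose. Origin: under its centre. Bystander.

How it is judged:
By the outcome, as a careful person would: the job done as asked, in the order asked, and still so for the second after the job is handed in, with the robot touching nothing.
It also fails if it takes over 54 s, if anything falls off the work surface, if the arm or the gripper's body presses on something with over 40 N, if the wrist force passes 120 N, or if a joint passes its speed limit or range.

## Working session

There is one attempt and no reset: what is moved stays moved. The work goes in short steps, Python scripts to look and compute and a shell command to move; the robot and the scene stay as the last step left them, time stands still between calls to the robot, and variables do not carry over. Pictures are saved under pics/ and viewed, at most 10 in all, crops included, and the job is handed in when it is done.

```bash
mkdir -p pics; ls; python3 - <<'E'
from cell import env
import cv2,numpy as np
for n in("scene","top"):
    f=env.grab_frame(n);cv2.imwrite(f"pics/{n}0.png",cv2.resize(f["image"][:,:,::-1],(800,600),interpolation=cv2.INTER_CUBIC))
    print(n,np.round(f["K"],1).tolist(),np.round(f["extrinsics"],4).tolist())
print(env.tips_ahead,env.get_state())
E
```

```text
pics
scene [[501.5, 0.0, 272.9], [0.0, 501.5, 216.3], [0.0, 0.0, 1.0]] [[-0.7688, -0.6394, -0.007, 0.4284], [-0.4864, 0.5919, -0.6427, 0.414], [0.4151, -0.4907, -0.7661, 1.0496], [0.0, 0.0, 0.0, 1.0]]
top [[399.8, 0.0, 283.3], [0.0, 399.8, 200.0], [0.0, 0.0, 1.0]] [[-0.026, -0.9995, -0.016, 0.001], [-0.9963, 0.0272, -0.0815, 0.6086], [0.0819, 0.0139, -0.9965, 1.0549], [0.0, 0.0, 0.0, 1.0]]
0.011 {'clock': 0.1, 'q': array([ 1.19501768e+00,  3.42659840e-01,  1.52490115e+00, -3.45709875e-05,
        1.27539442e+00, -1.45994484e-01]), 'dq': array([-0.00010182, -0.00140754, -0.00173076, -0.00099508,  0.00012983,
        0.00055179]), 'tau': array([ 3.48778041e-03, -4.31995904e+01, -2.44697517e+01,  7.20152026e-02,
        5.24326286e-02, -6.42283726e-05]), 'ee_pos': array([0.1194377 , 0.51088553, 0.23711802]), 'orientation': array([-3.60098103e-01, -3.12056432e+00,  2.08136591e-03]), 'ft_force': array([-0.14242157, -0.38880092,  0.3765799 ]), 'moment': array([-0.04006944, -0.01896107,  0.01272865]), 'grasp_force': 0.0, 'opening': 1.0002074101021778}
```

View pics/scene0.png

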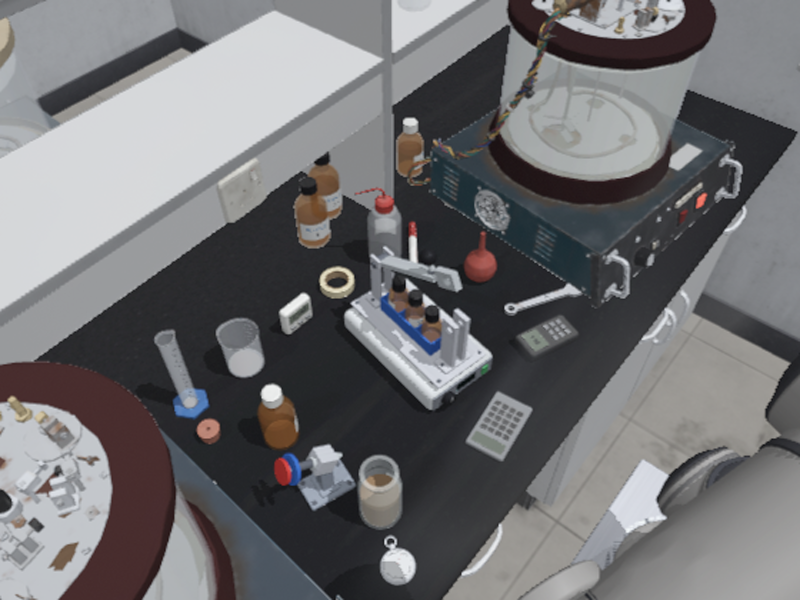

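View pics/top0.png

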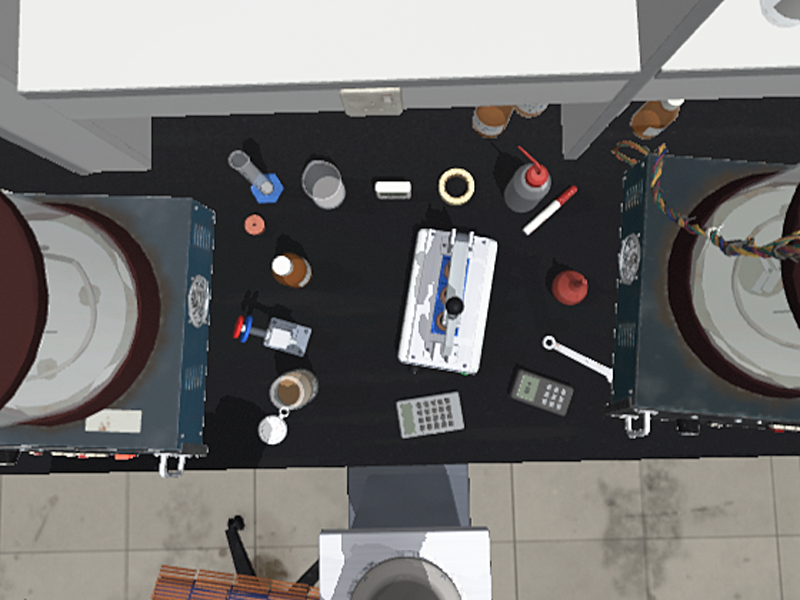

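The top view shows the shaker at about (450,300) with its clevis end toward the robot and the bar up. The pin rest is at (290,335) with its handle pointing left (+y). The scene view agrees: clevis at (455,340), handle at (287,470). I'll enlarge crops for the measurements.

```bash
python3 - <<'E'
from cell import env
import cv2,numpy as np
S=env.grab_frame("scene")["image"][:,:,::-1];T=env.grab_frame("top")["image"][:,:,::-1]
def crop(I,u,v,w,h,s):
    c=cv2.resize(I[v:v+h,u:u+w],None,fx=s,fy=s,interpolation=cv2.INTER_CUBIC)
    for k in range(0,w,10):
        cv2.putText(c,str(u+k) if k%20==0 else "",(k*s,8),0,.3,(0,255,255));cv2.line(c,(k*s,9),(k*s,13),(0,255,255))
    for k in range(0,h,10):
        cv2.putText(c,str(v+k) if k%20==0 else "",(0,k*s+3),0,.3,(0,255,255));cv2.line(c,(20,k*s),(24,k*s),(0,255,255))
    return c
# shaker
a=crop(S,235,165,115,125,4)[:600];b=crop(T,272,150,85,120,4)
W=np.zeros((500,800,3),np.uint8);W[:500,:460]=a;W[:480,460:800]=b;cv2.imwrite("pics/shaker.png",W)
a=crop(S,180,300,80,65,5);b=crop(T,155,210,70,50,5)
W=np.zeros((330,800,3),np.uint8);W[:325,:400]=a;W[:250,410:760]=b;cv2.imwrite("pics/rest.png",W)
E
```

```text
(no output)
```

View pics/shaker.png

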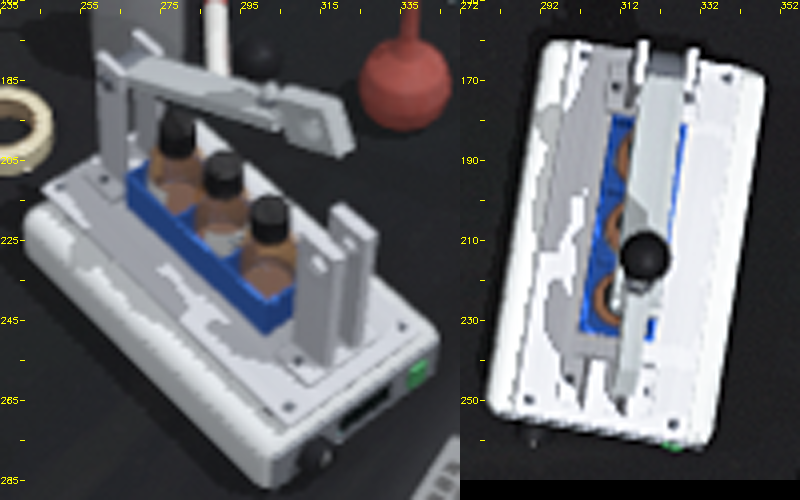

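View pics/rest.png

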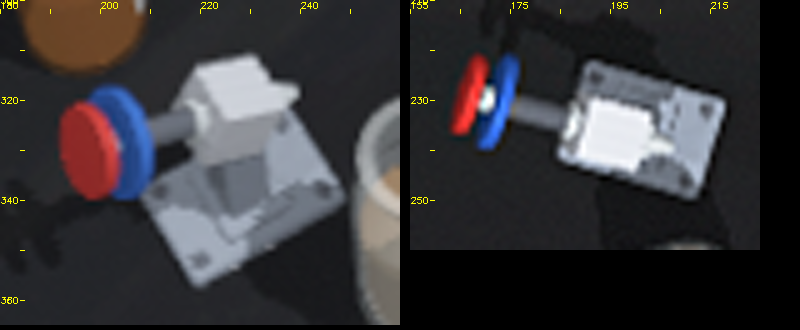

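The crops show these features, in full-image pixels:
- **Scene view:** ear tops at about (310,224) to (329,224), knob (300.5,179), flange (204.5,328.5), button face (197,330).
- **Top view:** knob (318,214), ears about (302,251) and (312.5,253), flange (172.5,230.5).

Next I'll fit the poses.

```bash
cat > fit.py <<'E'
import numpy as np
from scipy.optimize import least_squares
KS=np.array([[501.5,0,272.9],[0,501.5,216.3],[0,0,1]]);KT=np.array([[399.8,0,283.3],[0,399.8,200.],[0,0,1]])
ES=np.array([[-0.7688,-0.6394,-0.007,0.4284],[-0.4864,0.5919,-0.6427,0.414],[0.4151,-0.4907,-0.7661,1.0496]])
ET=np.array([[-0.026,-0.9995,-0.016,0.001],[-0.9963,0.0272,-0.0815,0.6086],[0.0819,0.0139,-0.9965,1.0549]])
def pr(c,P):
    K,E=(KS,ES) if c=='S' else (KT,ET)
    p=K@(E[:,:3]@np.asarray(P)+E[:,3]);return p[:2]/p[2]
def tri(us,ut):
    r=least_squares(lambda P:np.r_[pr('S',P)-us,pr('T',P)-ut],[.5,0,.1]);return r.x,np.abs(r.fun).max()
def W(p,l):
    c,s=np.cos(p[2]),np.sin(p[2]);return np.array([p[0]+c*l[0]-s*l[1],p[1]+s*l[0]+c*l[1],l[2]])
E
python3 - <<'E'
from fit import *
s4=lambda x,y:np.array([235+x/4,165+y/4]);t4=lambda x,y:np.array([272+(x-460)/4,150+y/4])
s5=lambda x,y:np.array([180+x/5,300+y/5]);t5=lambda x,y:np.array([155+(x-410)/5,210+y/5])
kn=tri(s4(262,57),t4(645,257));print("knob",kn)
E=[('S',(-.08,.016,.182),s4(299,234)),('S',(-.11,.016,.182),s4(330,263)),('S',(-.11,.008,.182),s4(345,257)),
('S',(-.08,-.008,.182),s4(331,204)),('S',(-.11,-.008,.182),s4(362,245)),('S',(-.11,-.016,.182),s4(377,237)),
('T',(-.11,.012,.182),t4(580,402)),('T',(-.11,-.012,.182),t4(622,412))]
C=[(1,1,(545,40)),(1,-1,(765,72)),(-1,-1,(705,450)),(-1,1,(488,412))]
def f(p):
    r=[pr(c,W(p,l))-m for c,l,m in E]
    r+=[.7*(pr('T',W(p,(a*p[3],b*p[4],.055)))-t4(*m)) for a,b,m in C]
    r+=[pr('S',W(p,(x,0,.154)))-s4(*m) for x,m in zip(p[5:8],[(180,113),(225,156),(270,201)])]
    return np.concatenate(r)
r=least_squares(f,[.5,-.05,0,.12,.075,.04,0,-.04]);print("shaker",r.x.round(4));print(r.fun.reshape(-1,2).round(1).tolist())
p=r.x
print("clevis",W(p,(-.095,0,.165)))
# knob angle
def g(a):return np.r_[W(p,(.095-.15*np.cos(a[0])+.032*np.sin(a[0]),0,.165+.15*np.sin(a[0])+.032*np.cos(a[0])))-kn[0]]
a=least_squares(g,[.5]);print("bar",a.x,a.fun)
fl=tri(s5(124,143),t5(498,102));bu=tri(s5(87,152),t5(464,96));print("flange",fl,"button",bu)
F=[('S',(.028,.04),s5(143,190)),('S',(-.028,-.04),s5(345,197)),('S',(-.028,.04),s5(200,287)),('T',(.028,.04),t5(585,58)),('T',(.028,-.04),t5(725,100)),('T',(-.028,-.04),t5(697,198))]
c,s=np.cos(np.pi/6),.5
def h(p):
    r=[pr(k,W(p,(*l,p[3])))-m for k,l,m in F]
    for d,A,B in((.039,s5(124,143),t5(498,102)),(.056,s5(87,152),t5(464,96))):
        P=W(p,(0,.014+d*c,.095+d*s));r+=[pr('S',P)-A,pr('T',P)-B]
    return np.concatenate(r)
r=least_squares(h,[.45,.25,-.29,.008]);print("rest",r.x.round(4));print(r.fun.reshape(-1,2).round(1).tolist())
print("mouth",W(r.x,(0,.014,.095)))
from scipy.spatial.transform import Rotation as R
from cell import env
print(R.from_rotvec(env.get_state()["orientation"]).as_matrix().round(3))
E
```

```text
knob (array([ 0.55474004, -0.09194228,  0.26845754]), np.float64(1.244335424029316))
shaker [ 0.5771 -0.097  -0.2119  0.1244  0.0722  0.0509  0.0063 -0.0377]
[[-1.0, -0.8], [-0.1, -0.1], [-1.2, -0.3], [-1.1, 1.7], [-0.2, -0.7], [-1.3, -0.4], [2.3, 2.9], [2.2, 2.4], [2.1, -0.7], [1.3, 0.6], [0.2, -0.0], [-0.2, -0.7], [-1.4, 1.5], [-1.2, 1.3], [-0.8, 0.9]]
clevis [ 0.48420276 -0.07698335  0.165     ]
bar [0.51008713] [ 0.00251086 -0.00075315 -0.00229308]
flange (array([0.53097429, 0.25805893, 0.1119504 ]), np.float64(0.9405699852338216)) button (array([0.53521029, 0.27299517, 0.12076296]), np.float64(0.5283946374983657))
rest [ 0.5165  0.2113 -0.2867  0.0093]
[[-2.0, 0.5], [-0.1, -0.2], [-1.3, 0.3], [0.1, 1.0], [0.1, 0.1], [0.2, 0.5], [-0.4, -0.8], [0.8, 1.2], [0.3, -0.9], [0.8, 0.9]]
mouth [0.52048889 0.22473233 0.095     ]
[[-0.974  0.228 -0.   ]
 [ 0.228  0.974 -0.001]
 [ 0.    -0.001 -1.   ]]
```

```bash
cat > ov.py <<'E'
from fit import *
import cv2
from cell import env
def overlay(p,a,name):
    out=np.zeros((600,800,3),np.uint8)
    for c,n,(u,v,w,h,s),x0 in(('S','scene',(290,200,50,70,8),0),('T','top',(290,200,50,70,8),400)):
        I=env.grab_frame(n)["image"][v:v+h,u:u+w,::-1]
        I=cv2.resize(I,None,fx=s,fy=s,interpolation=cv2.INTER_CUBIC)
        def L(A,B,col):
            A,B=[tuple(int(round(t)) for t in ((pr(c,W(p,q))-(u-.5,v-.5))*s)) for q in(A,B)];cv2.line(I,A,B,col,1)
        for y in(.016,.008,-.008,-.016):
            L((-.08,y,.182),(-.11,y,.182),(0,0,255));L((-.11,y,.182),(-.11,y,.068),(0,0,255))
        for x in(-.08,-.11):
            for y in(.016,-.008):L((x,y,.182),(x,y-.008,.182),(0,0,255))
        B=lambda r,y:(.095-r*np.cos(a),y,.165+r*np.sin(a))
        L(B(0,0),B(.2,0),(0,255,0))
        out[:h*s,x0:x0+w*s]=I[:600]
    cv2.imwrite(name,out)
E
python3 - <<'E'
from ov import *
overlay([.5771,-.097,-.2119],.51,"pics/ov1.png")
E
```

```text
(no output)
```

View pics/ov1.png

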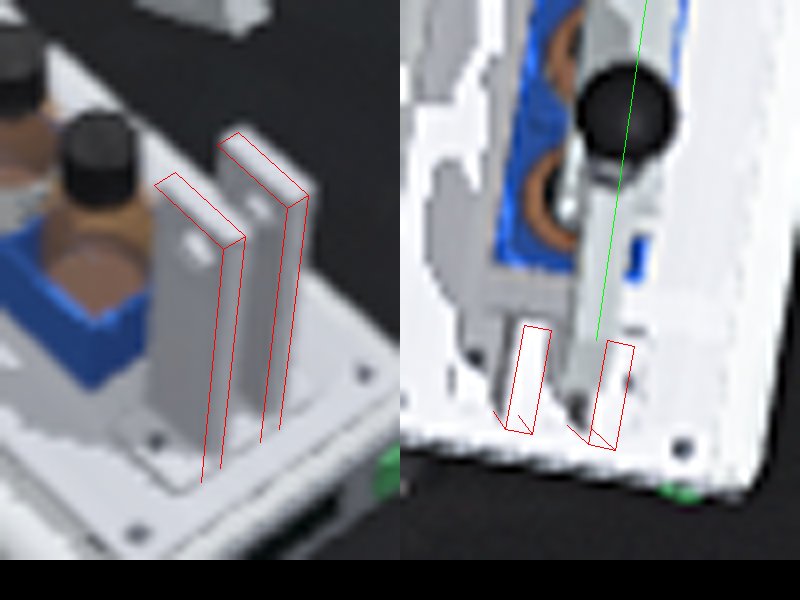

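```bash
cat > f2.py <<'E'
from ov import *
s4=lambda x,y:np.array([234.5+(x+.5)/4,164.5+(y+.5)/4]);t4=lambda x,y:np.array([271.5+(x-459.5)/4,149.5+(y+.5)/4])
s8=lambda x,y:np.array([289.5+(x+.5)/8,199.5+(y+.5)/8]);t8=lambda x,y:np.array([289.5+(x-399.5)/8,199.5+(y+.5)/8])
E=[('S',(-.08,.016,.182),s8(158,178)),('S',(-.11,.016,.182),s8(222,246)),('S',(-.11,.008,.182),s8(246,235)),
('S',(-.08,-.008,.182),s8(220,143)),('S',(-.11,-.008,.182),s8(286,208)),('S',(-.11,-.016,.182),s8(315,187)),
('T',(-.11,.016,.182),t8(499,430)),('T',(-.08,.016,.182),t8(508,322)),('T',(-.11,-.008,.182),t8(586,432))]
C=[(1,1,(545,40)),(1,-1,(765,72)),(-1,-1,(705,450)),(-1,1,(488,412))]
def f(p,n=11):
    r=[pr(c,W(p,l))-m for c,l,m in E]
    r+=[.7*(pr('T',W(p,(a*p[3],b*p[4],.055)))-t4(*m)) for a,b,m in C]
    r+=[pr('S',W(p,(x,0,.154)))-s4(*m) for x,m in zip(p[5:8],[(180,113),(225,156),(270,201)])]
    r+=[pr('T',W(p,(p[8],0,.18)))-t4(667,55),pr('S',W(p,(.095,0,.18)))-s4(129,54)]
    r+=[pr('T',W(p,(p[9],0,p[10])))-t4(645,257),pr('S',W(p,(p[9],0,p[10])))-s4(262,57)]
    return np.concatenate(r)
r=least_squares(f,[.5,-.05,-.17,.12,.075,.04,0,-.04,.095,-.02,.26],loss='soft_l1');p=r.x
print(p.round(4));print(f(p).reshape(-1,2).round(1).tolist());print("clevis",W(p,(-.095,0,.165)),"knob",W(p,(p[9],0,p[10])))
overlay(p[:3],.51,"pics/ov2.png")
E
python3 f2.py
```

```text
[ 0.5776 -0.0956 -0.1932  0.1245  0.0719  0.0498  0.0061 -0.0369  0.1025
 -0.0222  0.2693]
[[-0.5, 0.8], [0.4, 0.3], [-0.0, -0.1], [-0.5, 0.1], [0.1, -0.2], [-0.9, 0.7], [0.9, -0.1], [1.9, 0.3], [0.4, 1.4], [1.4, -0.3], [0.5, 0.2], [0.7, -0.1], [0.3, -0.0], [-1.5, 2.5], [-1.3, 1.9], [-0.9, 1.1], [1.1, 0.1], [-0.3, -0.2], [0.8, 0.8], [-1.4, -0.0]]
clevis [ 0.4843217  -0.07739966  0.165     ] knob [ 0.55578412 -0.09137994  0.26931985]
```

View pics/ov2.png

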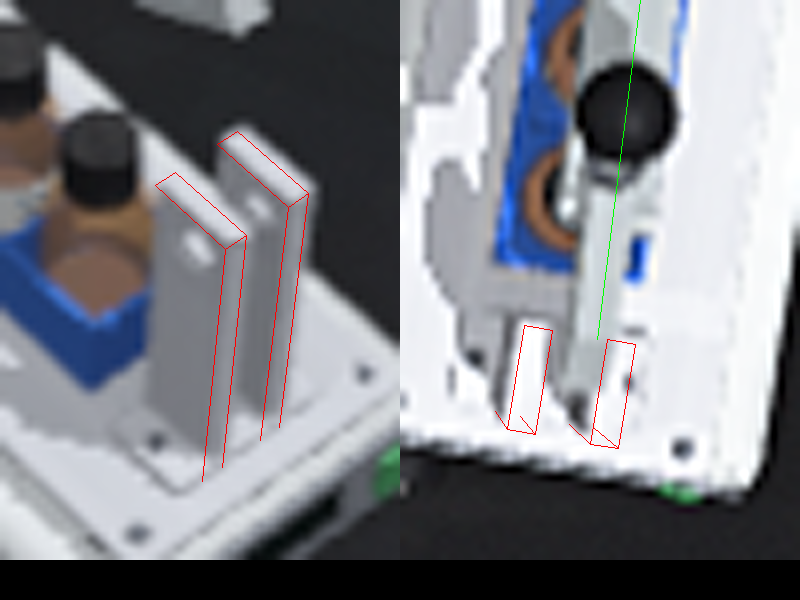

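The fit is good enough to act on: the wireframe lies on the ears to about 1 px, which is roughly 2 mm. The knob is at (0.556, -0.091, 0.269) and the clevis at (0.484, -0.077). I'll move over the knob with the fingers shut.

```bash
python3 -m pendant '[[-2.06,-2.2,-1,0],[-2.06,-2.2,-1,0],[-2.06,-2.2,-1,0],[-2.06,-2.2,-1,0],[-2.06,-2.2,-1,0],[-2.06,-2.2,-1,0],[-2.06,-2.2,-1,0],[-2.06,-2.2,-1,0]]' 0
python3 -m pendant '[[-3.5,-2.8,0,0],[-3.5,-2.8,0,0],[-3.5,-2.8,0,0],[-3.5,-2.8,0,0],[-3.5,-2.8,0,0],[-3.5,-2.8,0,0],[-3.5,-2.8,0,0],[-3.5,-2.8,0,0],[-3.5,-2.8,0,0],[-3.5,-2.8,0,0],[-3.5,-2.8,0,0],[0,0,0,0]]'
```

```text
clock: 1.2
ee_pos: [0.2403, 0.3012, 0.3182]
orientation: [0.36, 3.121, 0.001]
ft_force: [0.6, 0.6, 0.1]
opening: 0.349
grasp_force: 0.0
clock: 2.4
ee_pos: [0.5467, -0.0895, 0.316]
orientation: [-0.367, -3.119, 0.002]
ft_force: [0.1, 0.4, 0.0]
opening: 0.004
grasp_force: 0.0
```

```bash
python3 -m pendant '[[0,0,1,0],[0,0,0.8,0],[0.25,0,0.6,0],[0.25,0,0.6,0],[0.25,0,0.6,0],[0.25,0,0.6,0],[0.25,0,0.6,0],[0.25,0,0.6,0],[0.25,0,0.6,0],[0.25,0,0.6,0]]'
python3 -m pendant '[[0.25,0,0.6,0],[0.2,0,0.5,0],[0.15,0,0.5,0],[0.1,0,0.5,0],[0.05,0,0.4,0],[0,0,0.2,0],[0,0,0,0]]'
```

```text
clock: 3.4
ee_pos: [0.5187, -0.0793, 0.2518]
orientation: [-0.357, -3.107, -0.001]
ft_force: [-26.7, 2.7, 15.1]
opening: 0.005
grasp_force: 15.3
clock: 4.1
ee_pos: [0.507, -0.077, 0.222]
orientation: [-0.356, -3.094, -0.002]
ft_force: [-35.7, 3.2, 10.2]
opening: 0.001
grasp_force: 18.0
```

```bash
python3 - <<'E'
from cell import env
import cv2,numpy as np
S=env.grab_frame("scene")["image"][:,:,::-1];T=env.grab_frame("top")["image"][:,:,::-1]
a=cv2.resize(S[130:280,235:355],None,fx=4,fy=4)[:600,:400+80];b=cv2.resize(T[150:270,272:352],None,fx=4,fy=4)
W=np.zeros((600,800,3),np.uint8);W[:,:480]=a;W[:480,480:800]=b;cv2.imwrite("pics/k1.png",W)
E
```

```text
(no output)
```

View pics/k1.png

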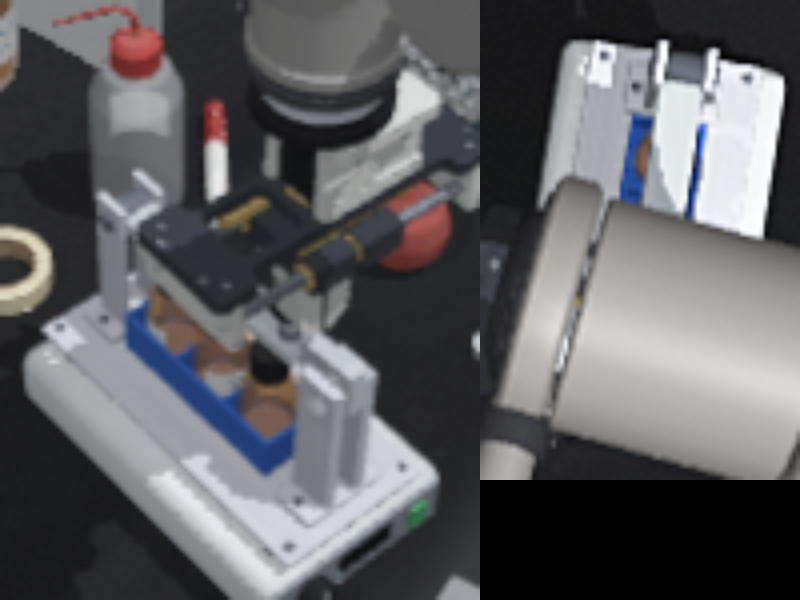

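The bar is nearly down, but the fingertips slid onto the front of the knob. I'll lift, shift forward and press on top of it.

```bash
python3 -m pendant '[[0.4,0,-0.5,0],[0.3,0,-1,0],[0,0,-1,0],[0,0,-1,0],[-0.7,0,0,0],[-1,0,0,0],[-0.6,0,0,0],[0,0,0,0]]'
python3 -m pendant '[[0,0,1,0],[0,0,0.6,0],[0,0,0.4,0],[0,0,0.4,0],[0,0,0.2,0],[0,0,0.2,0],[0,0,0,0]]'
```

```text
clock: 5.0
ee_pos: [0.5343, -0.0829, 0.2588]
orientation: [-0.36, -3.12, -0.0]
ft_force: [-0.4, 0.9, -0.7]
opening: 0.002
grasp_force: 0.0
clock: 5.7
ee_pos: [0.5334, -0.0826, 0.2317]
orientation: [0.36, 3.121, 0.0]
ft_force: [0.1, 0.2, 0.4]
opening: 0.001
grasp_force: 0.2
```

```bash
python3 -m pendant '[[0,0,0.3,0],[0,0,0.2,0],[0,0,0.2,0],[0,0,0,0]]'
python3 -m pendant '[[0,0,0.2,0],[0,0,0.1,0],[0,0,0,0]]'
```

```text
clock: 6.1
ee_pos: [0.5334, -0.0827, 0.2243]
orientation: [-0.36, -3.121, -0.0]
ft_force: [-0.6, 0.4, -0.3]
opening: 0.002
grasp_force: 0.2
clock: 6.4
ee_pos: [0.5335, -0.0827, 0.2219]
orientation: [0.36, 3.121, 0.0]
ft_force: [-2.1, 0.6, 3.0]
opening: 0.003
grasp_force: 1.5
```

```bash
python3 -m pendant '[[0,0,0.15,0],[0,0,0,0]]'; python3 -m pendant '[[0,0,0.15,0],[0,0,0,0]]'; python3 -m pendant '[[0,0,0.15,0],[0,0,0,0]]'
```

```text
clock: 6.6
ee_pos: [0.5336, -0.0827, 0.2214]
orientation: [0.36, 3.12, -0.0]
ft_force: [-3.9, 0.5, 9.9]
opening: 0.003
grasp_force: 5.0
clock: 6.8
ee_pos: [0.5337, -0.0827, 0.2211]
orientation: [0.36, 3.118, -0.001]
ft_force: [-6.3, 1.6, 17.8]
opening: 0.008
grasp_force: 8.5
clock: 7.0
ee_pos: [0.5338, -0.0827, 0.2208]
orientation: [0.359, 3.117, -0.001]
ft_force: [-8.0, 3.7, 24.6]
opening: 0.006
grasp_force: 12.2
```

The bar is on its stop: the force climbs with no travel and the knob top is at 0.211. Next is the pin: target TCP (0.530, 0.257, 0.128), roll +0.057, fingers 55 mm apart.

```bash
python3 -m pendant '[[0,0,-2,0],[0,0,-3,0],[0,0,-3,0],[0.6,2.5,0,0],[0.7,3,0,0],[0.8,3,0,0],[0.8,3,0,0],[0.8,3,0,0],[0.8,3,0,0],[0.8,3,0,0],[0.8,3,0,0]]' 5.5
python3 -m pendant '[[0.8,3,0,0],[0.8,3,0,0],[0.7,2.5,0,0],[0.5,1,0,0.057],[0,0,-0.5,0],[0,0,0,0]]'
```

```text
clock: 8.1
ee_pos: [0.5276, 0.1614, 0.2969]
orientation: [0.36, 3.121, 0.0]
ft_force: [0.7, 0.6, 0.2]
opening: 0.601
grasp_force: 0.0
clock: 8.7
ee_pos: [0.5223, 0.2588, 0.3028]
orientation: [0.446, 3.109, 0.0]
ft_force: [1.2, -0.3, -0.0]
opening: 0.604
grasp_force: 0.0
```

```bash
python3 - <<'E'
from cell import env
import numpy as np
from scipy.spatial.transform import Rotation as R
s=env.get_state();M=R.from_rotvec(s["orientation"]).as_matrix();print(s["ee_pos"],s["opening"],M.round(3).tolist())
print("to go cm",(M.T@(np.array([.530,.2568,.16])-s["ee_pos"])*100).round(2))
E
```

```text
[0.52233996 0.25878033 0.30279067] 0.6044703054741756 [[-0.96, 0.281, 0.001], [0.281, 0.96, 0.0], [-0.001, 0.0, -1.0]]
to go cm [-0.77  0.02 14.28]
```

```bash
python3 -m pendant '[[-0.4,0,2,0],[-0.37,0,3,0],[0,0,3,0],[0,0,3,0],[0,0,2,0],[0,0,0.8,0],[0,0,0,0]]'
python3 - <<'E'
from cell import env
import cv2,numpy as np
S=env.grab_frame("scene")["image"][:,:,::-1];T=env.grab_frame("top")["image"][:,:,::-1]
a=cv2.resize(S[270:370,160:260],None,fx=4,fy=4);b=cv2.resize(T[190:260,140:240],None,fx=4,fy=4)
W=np.zeros((400,800,3),np.uint8);W[:,:400]=a;W[:280,400:800]=b;cv2.imwrite("pics/g1.png",W)
E
```

```text
clock: 9.4
ee_pos: [0.5294, 0.2558, 0.1636]
orientation: [-0.449, -3.108, 0.001]
ft_force: [-0.0, -0.3, 0.7]
opening: 0.598
grasp_force: 0.0
```

View pics/g1.png

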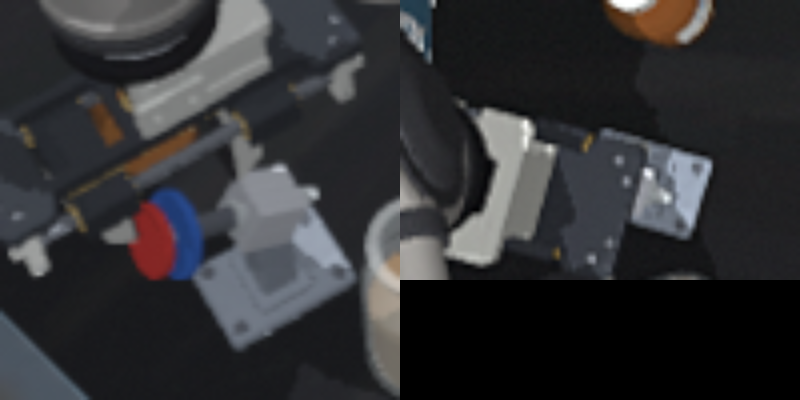

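The view shows fingertips at (120,240) beyond the button and (245,165) above the neck, so they straddle the handle. I'll lower and squeeze.

```bash
python3 -m pendant '[[0,0.05,1,0],[0,0.05,1,0],[0,0,0.8,0],[0,0,0.7,0],[0,0,0,0]]'
```

```text
clock: 10.0
ee_pos: [0.5289, 0.2575, 0.1278]
orientation: [-0.448, -3.107, 0.002]
ft_force: [-0.2, -0.7, 0.1]
opening: 0.601
grasp_force: 0.0
```

```bash
python3 -m pendant '[[0,0,0,0],[0,0,0,0],[0,0,0,0]]' 3.6; python3 -m pendant '[[0,0,0,0],[0,0,0,0],[0,0,0,0]]' 3.0; python3 -m pendant '[[0,0,0,0],[0,0,0,0],[0,0,0,0]]' 0
```

```text
clock: 10.3
ee_pos: [0.5299, 0.2578, 0.1297]
orientation: [0.449, 3.109, 0.001]
ft_force: [0.8, 0.5, -0.0]
opening: 0.412
grasp_force: 0.4
clock: 10.6
ee_pos: [0.5301, 0.2584, 0.1299]
orientation: [0.449, 3.108, 0.003]
ft_force: [0.6, 3.6, 1.8]
opening: 0.327
grasp_force: 2.4
clock: 10.9
ee_pos: [0.5298, 0.2586, 0.1292]
orientation: [0.449, 3.109, 0.003]
ft_force: [1.0, 6.7, 0.9]
opening: 0.214
grasp_force: 26.9
```

```bash
python3 -m pendant '[[0,0.26,-0.15,0],[0,0.26,-0.15,0],[0,0.26,-0.15,0],[0,0,0,0]]'; python3 -m pendant '[[0,0.35,-0.2,0],[0,0.35,-0.2,0],[0,0.35,-0.2,0],[0,0,0,0]]'
```

```text
clock: 11.3
ee_pos: [0.5315, 0.2651, 0.1332]
orientation: [-0.449, -3.108, 0.001]
ft_force: [-0.5, 0.4, -5.0]
opening: 0.208
grasp_force: 27.5
clock: 11.7
ee_pos: [0.5352, 0.2761, 0.1402]
orientation: [0.448, 3.108, 0.002]
ft_force: [0.1, 1.2, -4.6]
opening: 0.208
grasp_force: 27.8
```

```bash
python3 -m pendant '[[0,0.35,-0.2,0],[0,0.35,-0.2,0],[0,0.35,-0.2,0],[0,0,0,0]]'; python3 -m pendant '[[0,0.35,-0.2,0],[0,0.35,-0.2,0],[0,0.35,-0.2,0],[0,0.35,-0.2,0],[0,0,0,0]]'; python3 -m pendant '[[0,0.35,-0.2,0],[0,0.35,-0.2,0],[0,0.35,-0.2,0],[0,0.1,-0.6,0],[0,0,-1,0],[0,0,-1,0],[0,0,0,0]]'
```

```text
clock: 12.1
ee_pos: [0.5382, 0.2861, 0.1462]
orientation: [0.448, 3.108, 0.002]
ft_force: [0.1, 2.9, -3.8]
opening: 0.208
grasp_force: 27.8
clock: 12.6
ee_pos: [0.5424, 0.2997, 0.1546]
orientation: [0.448, 3.108, 0.003]
ft_force: [0.5, 3.2, -2.4]
opening: 0.202
grasp_force: 27.3
clock: 13.3
ee_pos: [0.546, 0.3101, 0.1882]
orientation: [0.449, 3.106, 0.003]
ft_force: [-0.1, -0.3, -0.7]
opening: 0.145
grasp_force: 30.0
```

The pin is out: the opening dropped to about 13.5 mm, so the pin has settled level between the pads with the button in. I'll carry it to the clevis.

```bash
python3 -m pendant '[[0,-0.5,-1.2,0],[0,-1,-1.5,0],[-0.3,-1.7,-1.5,0],[-0.4,-2.5,-1,0],[-0.4,-2.5,-1,0],[-0.4,-2.5,0,0],[-0.4,-2.5,0,0],[-0.4,-2.5,0,0],[-0.4,-2.5,0,0],[-0.4,-2.5,0,0],[-0.4,-2.5,0,-0.02],[-0.3,-2,0,-0.02]]'
python3 -m pendant '[[0,-1.2,0,-0.02],[0,-0.46,0,-0.02],[0,0,0.5,-0.02],[0,0,1.5,0],[0,0,2,0],[0,0,1.5,0],[0,0,0.7,0],[0,0,0,0]]'
python3 - <<'E'
from cell import env
import cv2,numpy as np
from scipy.spatial.transform import Rotation as R
s=env.get_state();M=R.from_rotvec(s["orientation"]).as_matrix();print(s["ee_pos"],s["opening"],M.round(3).tolist())
S=env.grab_frame("scene")["image"][:,:,::-1];T=env.grab_frame("top")["image"][:,:,::-1]
cv2.imwrite("pics/s2.npy.png",S);cv2.imwrite("pics/t2.npy.png",T)
def crop(I,u,v,w,h,s):
    c=cv2.resize(I[v:v+h,u:u+w],None,fx=s,fy=s,interpolation=cv2.INTER_CUBIC)
    for k in range(0,w,10):
        cv2.putText(c,str(u+k),(k*s,8),0,.3,(0,255,255));cv2.line(c,(k*s,9),(k*s,13),(0,255,255))
    for k in range(0,h,10):
        cv2.putText(c,str(v+k),(0,k*s+3),0,.3,(0,255,255));cv2.line(c,(20,k*s),(24,k*s),(0,255,255))
    return c
W=np.zeros((600,800,3),np.uint8);W[:,:400]=crop(S,250,190,80,120,5);W[:,400:]=crop(T,255,160,80,120,5)
cv2.imwrite("pics/pre.png",W)
E
```

```text
clock: 14.5
ee_pos: [0.5099, 0.0548, 0.2491]
orientation: [0.387, 3.116, -0.001]
ft_force: [0.3, 0.2, -1.0]
opening: 0.143
grasp_force: 30.0
clock: 15.3
ee_pos: [0.5061, 0.0416, 0.185]
orientation: [-0.292, -3.126, -0.0]
ft_force: [-0.8, 0.7, -1.7]
opening: 0.147
grasp_force: 30.0
[0.50609887 0.04157655 0.18497667] 0.14725340809224394 [[-0.983, 0.185, -0.002], [0.185, 0.983, 0.0], [0.002, -0.0, -1.0]]
```

View pics/pre.png

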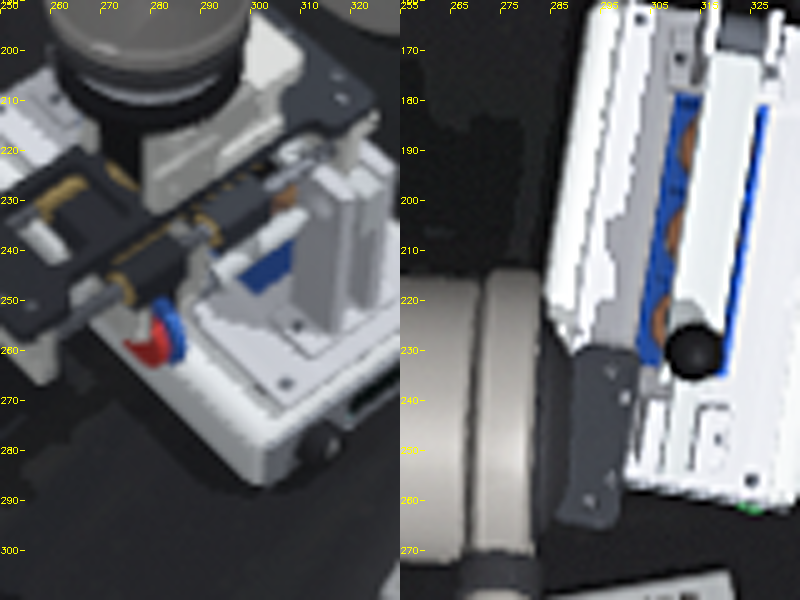

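Scene view: the pin is held level, with the shoulder near (297,242) and the nose near (311,232.6), just short of the +y ear. The bar lies between the ears. Next I'll compare this with the predicted pin and hole positions.

```bash
python3 - <<'E'
from fit import *
import cv2
x=np.array([-.983,.185,0]);y=np.array([.185,.983,0]);t=np.array([.5061,.0416,.185])
f=lambda P:((pr('S',P)-(249.5,189.5))*5-.5).round(0)
for z in(.160,.165,.170):
    for ox in(0,.003):
        print(z,ox,[f([*(t+x*ox-y*(.043+q))[:2],z]).tolist() for q in(-.056,-.004,0,.043,.052)])
p=[.5776,-.0956,-.1932]
print("hole",[f(W(p,(-.095,yy,.165))).tolist() for yy in(.016,-.016)],"ear tops",[f(W(p,(a,.016,.182))).tolist() for a in(-.08,-.11)], "edge",f(W(p,(-.11,.008,.182))))
I=cv2.imread("pics/s2.npy.png")
print("blue/red centroids/bbox")
hsv=cv2.cvtColor(I,cv2.COLOR_BGR2HSV)[240:265,270:290]
for n,m in(("blue",cv2.inRange(hsv,(100,120,60),(125,255,255))),("red",cv2.inRange(hsv,(0,120,60),(10,255,255))|cv2.inRange(hsv,(170,120,60),(180,255,255)))):
    v,u=np.nonzero(m);print(n,u.min()+270,u.max()+270,v.min()+240,v.max()+240)
E=cv2.resize(I[218:262,278:328],(800,704),interpolation=cv2.INTER_CUBIC)[:600]
cv2.imwrite("pics/pin.png",E)
E
```

```text
0.16 0 [[120.0, 350.0], [209.0, 289.0], [215.0, 285.0], [286.0, 237.0], [301.0, 227.0]]
0.16 0.003 [[124.0, 354.0], [213.0, 294.0], [220.0, 289.0], [290.0, 241.0], [305.0, 231.0]]
0.165 0 [[120.0, 344.0], [209.0, 283.0], [216.0, 278.0], [287.0, 230.0], [301.0, 220.0]]
0.165 0.003 [[124.0, 348.0], [213.0, 287.0], [220.0, 282.0], [291.0, 234.0], [306.0, 224.0]]
0.17 0 [[120.0, 337.0], [209.0, 276.0], [216.0, 272.0], [287.0, 223.0], [302.0, 213.0]]
0.17 0.003 [[124.0, 341.0], [214.0, 280.0], [220.0, 276.0], [291.0, 227.0], [306.0, 217.0]]
hole [[316.0, 208.0], [367.0, 174.0]] ear tops [[296.0, 165.0], [340.0, 205.0]] edge [353. 196.]
blue/red centroids/bbox
blue 280 286 249 261
red 275 283 254 262
```

View pics/pin.png

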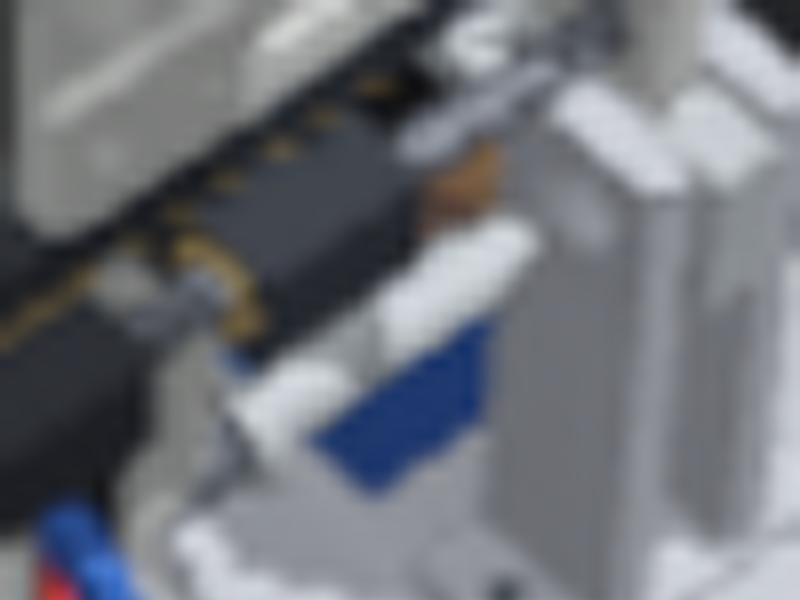

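Pin axis is at about z 0.170, so it needs to drop about 4.5 mm. It's already lined up sideways to within about 1 mm. I'll lower it and advance gently, watching the forces.

```bash
python3 -m pendant '[[0,0,0.25,0],[0,0,0.2,0],[0,-0.3,0,0],[0,-0.4,0,0],[0,-0.3,0,0],[0,-0.3,0,0],[0,0,0,0]]'; python3 -m pendant '[[0,-0.3,0,0],[0,-0.3,0,0],[0,0,0,0]]'; python3 -m pendant '[[0,-0.3,0,0],[0,-0.3,0,0],[0,0,0,0]]'
```

```text
clock: 16.1
ee_pos: [0.504, 0.0278, 0.1814]
orientation: [-0.294, -3.128, 0.001]
ft_force: [-1.9, 0.2, 0.8]
opening: 0.143
grasp_force: 30.2
clock: 16.4
ee_pos: [0.5028, 0.022, 0.1814]
orientation: [-0.293, -3.127, 0.001]
ft_force: [-3.1, -0.4, 3.8]
opening: 0.145
grasp_force: 30.5
clock: 16.7
ee_pos: [0.5018, 0.0162, 0.1813]
orientation: [-0.293, -3.128, 0.0]
ft_force: [-2.7, 0.8, 4.0]
opening: 0.14
grasp_force: 30.7
```

```bash
python3 -m pendant '[[0.1,0,-0.15,0],[0,0,0,0]]'; python3 -m pendant '[[0,-0.3,0,0],[0,-0.3,0,0],[0,0,0,0]]'; python3 -m pendant '[[0,-0.3,0,0],[0,-0.3,0,0],[0,0,0,0]]'
```

```text
clock: 16.9
ee_pos: [0.5009, 0.0162, 0.1828]
orientation: [0.293, 3.128, -0.002]
ft_force: [-1.7, -0.4, 1.0]
opening: 0.141
grasp_force: 30.3
clock: 17.2
ee_pos: [0.4998, 0.0106, 0.1827]
orientation: [0.293, 3.128, -0.0]
ft_force: [-2.4, 1.7, 2.9]
opening: 0.145
grasp_force: 30.3
clock: 17.5
ee_pos: [0.4987, 0.0046, 0.1828]
orientation: [0.293, 3.128, -0.0]
ft_force: [-2.7, 2.2, 3.2]
opening: 0.146
grasp_force: 30.4
```

```bash
python3 -m pendant '[[0.1,0,-0.12,0],[0,0,0,0]]'; python3 -m pendant '[[0,-0.3,0,0],[0,-0.3,0,0],[0,0,0,0]]'; python3 -m pendant '[[0,-0.3,0,0],[0,-0.3,0,0],[0,0,0,0]]'
```

```text
clock: 17.7
ee_pos: [0.4979, 0.0047, 0.1839]
orientation: [0.293, 3.127, -0.001]
ft_force: [-0.7, -0.9, 1.0]
opening: 0.145
grasp_force: 30.1
clock: 18.0
ee_pos: [0.4967, -0.0011, 0.1839]
orientation: [0.293, 3.128, -0.0]
ft_force: [0.1, -0.2, 1.4]
opening: 0.14
grasp_force: 30.1
clock: 18.3
ee_pos: [0.4955, -0.007, 0.184]
orientation: [0.293, 3.128, -0.0]
ft_force: [-1.5, 1.1, 2.5]
opening: 0.142
grasp_force: 30.1
```

```bash
python3 -m pendant '[[0.05,-0.3,-0.08,0],[0,-0.3,0,0],[0,0,0,0]]'; python3 -m pendant '[[0,-0.2,0,0],[0,-0.2,0,0],[0,0,0,0]]'; python3 -m pendant '[[0,-0.1,0,0],[0,-0.1,0,0],[0,0,0,0]]'
```

```text
clock: 18.6
ee_pos: [0.4939, -0.013, 0.1846]
orientation: [0.293, 3.128, -0.001]
ft_force: [0.3, -0.2, 0.3]
opening: 0.148
grasp_force: 30.0
clock: 18.9
ee_pos: [0.4932, -0.0166, 0.1847]
orientation: [0.293, 3.128, -0.0]
ft_force: [-0.1, 0.1, 1.0]
opening: 0.145
grasp_force: 30.0
clock: 19.2
ee_pos: [0.4929, -0.0178, 0.1848]
orientation: [0.293, 3.128, 0.002]
ft_force: [-0.0, 4.7, 1.4]
opening: 0.144
grasp_force: 30.0
```

```bash
python3 -m pendant '[[0,-0.1,0,0],[0,0,0,0]]'; python3 -m pendant '[[0,-0.1,0,0],[0,0,0,0]]'
```

```text
clock: 19.4
ee_pos: [0.4929, -0.018, 0.185]
orientation: [0.293, 3.127, 0.004]
ft_force: [0.9, 8.2, 3.0]
opening: 0.145
grasp_force: 30.0
clock: 19.6
ee_pos: [0.4929, -0.0182, 0.1852]
orientation: [0.293, 3.127, 0.006]
ft_force: [1.6, 11.7, 4.3]
opening: 0.145
grasp_force: 30.0
```

The shoulder is seated: the force rises with no travel, at the expected depth. I'll relax slightly, then release.

```bash
python3 -m pendant '[[0,0.15,0,0],[0,0,0,0]]'; python3 -m pendant '[[0,0,0,0],[0,0,0,0],[0,0,0,0],[0,0,0,0]]' 3.3; python3 -m pendant '[[0,0,-0.5,0],[0,0,-1,0],[0,0,-2,0],[0,0,-3,0],[0,0,-3,0],[0,2,-3,0],[0,3,-1,0],[0,3,0,0],[0,3,0,0],[0,3,0,0],[0,3,0,0],[0,0,0,0]]'
python3 - <<'E'
from cell import env
import cv2
S=env.grab_frame("scene")["image"][:,:,::-1];cv2.imwrite("pics/end.png",cv2.resize(S[200:275,260:360],(800,600),interpolation=cv2.INTER_CUBIC))
I=S[200:275,260:360]
hsv=cv2.cvtColor(I.copy(),cv2.COLOR_BGR2HSV)
import numpy as np
for n,m in(("blue",cv2.inRange(hsv,(100,120,60),(125,255,255))),("red",cv2.inRange(hsv,(0,150,90),(6,255,255))|cv2.inRange(hsv,(174,150,90),(180,255,255)))):
    k,l,st,c=cv2.connectedComponentsWithStats(m);print(n,[(s+[260,200,0,0,0]).tolist() for s in st[1:] if s[4]>15])
from fit import *
y=np.array([.185,.983,0]);o=np.array([.4843,-.0774,.165])
for q in(.016+.036,.016+.042,.016+.056,.016+.05):print(q,pr('S',o+y*q).round(1))
E
```

```text
clock: 19.8
ee_pos: [0.4929, -0.0179, 0.1849]
orientation: [0.292, 3.127, 0.002]
ft_force: [0.2, 6.4, 3.1]
opening: 0.147
grasp_force: 30.0
clock: 20.2
ee_pos: [0.4926, -0.0193, 0.1845]
orientation: [-0.293, -3.127, 0.001]
ft_force: [0.8, 0.7, -0.9]
opening: 0.356
grasp_force: 0.1
clock: 21.4
ee_pos: [0.5245, 0.151, 0.3203]
orientation: [0.288, 3.128, 0.002]
ft_force: [0.1, -0.9, -0.0]
opening: 0.356
grasp_force: 0.0
blue [[266, 210, 42, 40, 359]]
red [[291, 237, 12, 14, 90]]
0.052 [301.2 239.2]
0.058 [299.2 240.6]
0.07200000000000001 [294.5 243.7]
0.066 [296.5 242.4]
```

```bash
python3 - <<'E'
from cell import env
import cv2,numpy as np
from fit import *
I=env.grab_frame("scene")["image"].astype(int)[228:260,280:315]
r,g,b=I[...,0],I[...,1],I[...,2]
for n,m in(("red",(r>g+25)&(r>1.8*g)&(r>1.6*b)),("blue",(b>r+25)&(b>1.5*r))):
    k,l,st,c=cv2.connectedComponentsWithStats(m.astype(np.uint8));print(n,[(s+[280,228,0,0,0]).tolist() for s in st[1:] if s[4]>8])
    print("\n".join("".join(".#"[int(v)] for v in row) for row in m))
y=np.array([.185,.983,0]);x=np.array([.983,-.185,0]);o=np.array([.4843,-.0774,.165]);th=np.linspace(0,6.28,90)
for nm,q,R in(("out",.072,.02),("in",.066,.02),("flange outer",.058,.024),("flange inner",.052,.024)):
    P=np.array([pr('S',o+y*q+R*(x*np.cos(t)+np.array([0,0,1])*np.sin(t))) for t in th]);print(nm,P.min(0).round(1),P.max(0).round(1))
E
```

```text
red [[291, 237, 12, 15, 102]]
...................................
...................................
...................................
...................................
...................................
...................................
...................................
...................................
...................................
............##.....................
...........#####...................
...........######..................
...........#######.................
...........########................
...........#########...............
............########...............
............#########..............
.............#########.............
..............########.............
..............#########............
...............########............
................#######............
.................#####.............
...................##..............
...................................
...................................
...................................
...................................
...................................
..........................
[... 709 characters left out ...]
..#######......
......................#######......
.......................######......
.......................######......
........................####.......
........................####.......
...................................
...................................
...................................
...................................
...................................
...................................
...................................
...................................
...................................
...................................
out [288.8 236.1] [300.4 251.3]
in [290.8 234.8] [302.4 250. ]
flange outer [292.3 231.4] [306.3 249.6]
flange inner [294.2 230.1] [308.3 248.3]
```

```bash
python3 - <<'E'
from cell import env
import numpy as np
I=env.grab_frame("scene")["image"].astype(int)[229:254,286:312]
# R = bright red, r = dark red, B/b = blue, w bright, . other
for row in I:
    s=""
    for r,g,b in row:
        if r>1.4*g+8 and r>1.3*b: s+="R" if r>140 else "r"
        elif b>1.3*r+8: s+="B" if b>120 else "b"
        else: s+="w" if r+g+b>450 else "."
    print(s)
print(I[12,:,:].tolist())
E
```

```text
bbBBBBBbb................w
bbbBBBbbb.................
bbbbBBBbb.................
bbbbbBBBbbBB..............
bbbbbbBBBBBBBB............
BbbbbbbbbbbBBBB...........
.BbbbbbbbbbbBBBB..........
w.BbbbbbbbbbbBBBBB........
ww.Bb.rr..bbbbBBBBB.......
www..rRRRR.bbbbBBBBB......
www..rrRRRRrbbbbBBBB.b....
www.rrrrrRRR..bbbBBBBbb...
wwww.rrrrrRRR..bbBBBBBb...
wwww.rrrrrRRRR..bbBBBBb...
wwww..rrrrrRRRR.bbbBBBB...
wwwww.rrrrrrRRR.bbbBBBB...
wwwww..rrrrrrRRRbbbbBBB...
wwwwww..rrrrrrRR.bbbBBB...
wwwwwww.rrrrrrRRrbbbbBB...
wwwwwww..rrrrrRRr.bbbB....
wwwwww....rrrrrRr.bbbb....
wwwww......rrrrr..........
wwww........rrrr..........
................w..wwww...
w.....wwww......w...w.....
[[156, 159, 166], [156, 159, 167], [158, 161, 168], [150, 149, 156], [124, 98, 104], [108, 31, 29], [108, 31, 29], [108, 30, 29], [108, 31, 29], [140, 42, 40], [189, 65, 62], [211, 80, 77], [201, 94, 93], [166, 127, 130], [114, 118, 132], [58, 75, 113], [30, 57, 111], [37, 69, 132], [56, 100, 178], [66, 114, 198], [57, 103, 184], [40, 74, 142], [72, 84, 112], [101, 105, 115], [108, 111, 116], [108, 111, 117]]
```

The scene pixels show a light stem gap between the red button and the blue flange, so the button is out and the pin is locked. The arm is clear and I'll hand the job in.

```bash
python3 -c "
from cell import env
print(env.close_job())"
```

```text
the job is handed in; nothing more can be done
None
```

I handed the job in at about 21.5 s of the 54 s. The clamp bar is down on its stop and the pin is through the clevis to its shoulder. Camera pixels show the button out, but I did not tug the pin to test the lock. On the first try the fingertips slid onto the front of the knob, with up to about 37 N on the fingers, before the second press seated the bar.

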